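Seat a microscope relay-lens barrel in the V-block and hold it pressed

TASK

Pull the black lens barrel straight up out of the spring-jawed blue storage clip and lay it in the aluminium V-block, centred lengthwise across both V uprights, either way round. Press it gently straight down with about 12 newtons so that it bears firmly on both faces of the V, and finish while still holding it pressed there with the gripper: do not let go. Leave the sample cup, the coverslip box and the dropper bottle where they stand.

Things in the scene. Friction and masses are not known exactly. Their poses are not given: they have to be found in the camera images.
- lens_barrel: loose lens barrel: black cylinder 30 mm in diameter, 110 mm long, 80 to 170 g, brass-and-glass ends, a ribbed dark-grey grip zone in the middle between two thin brass rings. Origin at mid-length on the axis; y axis along the barrel. Starts level, snapped in the clip, its axis 37 mm above the worktop; can be gripped across its middle from above
- clip: storage clip, fixed: blue foot plate 60 mm (x) by 130 mm (y), 8 mm thick, origin under its centre. At y = -40 and +40 mm stand saddles 16 mm wide in y and, on both sides in x, sprung steel jaws with white lips (tops 50 mm above the worktop, outer faces 21 mm from the centre line). They hold the barrel along the y axis
- clip_seat (a point): where the barrel's mid-point lies in the clip, 37.2 mm above the worktop. A straight upward pull of about 6 to 18 N spreads the jaws and frees the barrel after about 10 mm. Over the middle 64 mm of its length both sides and the underside are free, down to the foot plate; only 4 mm thick jaw bars run there at x = -20 and +20 mm, tops 13 mm above the worktop
- vblock: V-block, fixed: aluminium foot plate 60 mm (x) by 130 mm (y), 8 mm thick, origin under its centre. Two uprights, 16 mm long in y, centred at y = -40 and +40 mm, 56 mm wide in x, 36 mm high, carry a 90 degree V along the y axis, its bottom 16 mm above the worktop. The 64 mm gap between them is open down to the foot plate, for the fingers
- v_seat (a point): where the barrel's mid-point lies when it is seated in the V-block: 37.2 mm above the worktop, on the V-block's middle; y axis along the V, z up. Beyond the work, on the robot's left of it, stands a fixed microscope, with a tall analyser behind it: an arm that comes from the left must pass well over them (fingertips about 0.5 m above the worktop are clear at 0.45 m from the base axis)
- v_face_near: the two polished, slippery steel 45 degree V faces on the V-block's -x side (one per upright), fixed; same origin and axes as the V-block
- v_face_far: the two polished, slippery steel 45 degree V faces on the V-block's +x side (one per upright), fixed; same origin and axes as the V-block
- sample_cup: bystander: sample cup with red lid, 61 mm across, 68 mm high, origin under its centre
- coverslips: bystander: small white box of coverslips, 34 x 34 x 20 mm, origin under its centre
- dropper_clear: bystander: clear dropper bottle with white cap, 26 mm across, 70 mm high, origin under its centre
Things that resemble listed ones, but are neither listed nor needed, are in the scene too. There is more than one size of the lens_barrel; the one meant has the size given above.

How it is judged:
By the outcome, as a careful person would: the job done as asked, in the order asked, and still so for the second after the job is handed in, while the arm keeps its last pose, push and grip.
It also fails if it takes over 51 s, if anything falls off the work surface, if the arm or the gripper's body presses on something with over 40 N, if the wrist force passes 120 N, or if a joint passes its speed limit or range.

ROBOT

A 6-joint arm with a two-finger parallel gripper is mounted at the origin on a cart in front of the work surface, level with it; the furniture and walls round the work are solid. World frame = base frame: x ahead of the robot, y to its left, z up, the work surface at z = 0. Lengths are in m, angles in rad, forces in N, time in s.
With the tool pointing down it reaches from about 0.25 to 0.725 m from the base axis. Payload 9.7 kg.
Tool frame: the origin (TCP) lies at the very end of the fingers, on their centre line; the grasp point (between the pads) lies 19 mm behind it (ctrl.hold_point_z is the distance from the TCP to the grasp point, in m); z points along the fingers, y is the line along which they close (so a half turn about z gives the same grasp; the last joint's range is limited). The gripper opens to 85 mm and grips with 20 to 120 N. Pads are 22 mm wide; open, the fingers measure 114 mm over their backs; the gripper's body (76 mm by 85 mm) begins 54 mm behind the grasp point. The pads swing forward as they close: fully open they stand 13 mm farther back than shut.
Start: joints at [0, 0.087, 0.176, 1.66, 0, 1.571], TCP at [0.55, -0, 0.231] pointing down, gripper open.
Joint ranges: [-3.13, 3.13], [-0.85, 1.81], [-1.15, 1.24], [-2.2, 2.28], [-1.44, 1.52], [-3.14, 3.14]. Speed limits (rad/s): [2.22, 2.22, 2.57, 3.14, 3.14, 3.14].

INTERFACE

Orientations are given as a 3x3 rotation matrix whose columns are the frame's x, y, z axes.
In Python, from station import ctrl, cams, ticket, spotter, status gives the robot as it stands. Calls block until the motion is done:
- ctrl.move_ptp(position, orientation): joint-space move of the TCP to a pose.
- ctrl.move_linear(position, rotation=None, max_speed=0.15, max_force=None): straight line of the TCP; rotation=None keeps the orientation; max_speed is the mean speed in m/s. With max_force (N) it stops when the force on the tool has changed by that much, and returns True; else False.
- ctrl.move_j(angles): joint-space move.
- ctrl.set_gripper(opening): finger opening in m; the grip force is fixed at half the most; returns when the fingers have stopped.
- ctrl.hold(seconds).
- ctrl.solve_ik(position, orientation): joint angles nearest the present ones, or None.
- cams.snapshot(name): name is "scene" or "side" or "wrist"; returns a dict with "frame" (480x640x3 uint8, blue, green, red), "range_z" (480x640 float32, m along the optical axis (not along the pixel's ray), 0 where there is no reading), "fx", "fy", "cx", "cy" (pixels), "distortion" ([k1, k2, p1, p2, k3] as OpenCV has them; the pictures are not rectified), "cam_to_world" (4x4, takes a point from camera to world coordinates). Camera axes: x right, y up, looking along -z (the intrinsics and any distortion apply to the point x, -y, -z); pixel columns grow to the right and rows downward; lengths in m; the calibration is good to about 2 mm. A picture is of the moment at which its call begins.
A pose or a line that the arm cannot do raises ctrl.PlanningError and nothing moves.
- ticket.sign_off(): hands the job in; it is judged then, once.
Trained networks look in a picture, given as the dict that the camera call returned (one of the last four; its "shot" number tells which), for a name from the list of things; names that differ only in an ending like _2 or _b are one class to them, and where a whole thing is asked for, a point or a joint stands for the part that bears it (a point fixed in the world has none). Each returns a list of dicts, best first, with "score" (0 to 1); they miss things now and then, are a little off and sometimes report something else, mostly with a low value. They report only what shows in the picture. A call takes as long as a camera call. They do not tell look-alikes from the thing itself.
- spotter.spot_in(picture, name): "position" ([x, y, z] in m, in world coordinates, good to about 4 mm: the middle of the surface that is visible of it).
- spotter.regions_of(picture, name): "region" (480x640 bool, what is visible of it).
Readings, each from a call of its own:
- status.read_time(): time.
- status.read_joint_positions(): joint angles.
- status.read_dq(): joint speeds.
- status.read_joint_efforts(): joint torques, N m.
- status.read_tool_pos(): TCP position.
- status.read_ee_rot(): TCP orientation.
- status.read_ft_force(): force on the tool from outside, world axes, zero at the start.
- status.read_moment(): the same for the moment, N m.
- status.read_grip_width(): finger opening in m.
- status.read_finger_force(): force on a finger pad.
Only numpy, scipy, OpenCV 4.12 (cv2) and the standard library are available. Lean on these libraries where they do the work, as an engineer would, in place of code of your own. Each camera call takes 0.05 s, during which the arm holds its last target. There are 200 camera calls.

## Working session

There is one attempt and no reset: what is moved stays moved. The work goes in short steps, each a Python script; the robot and the scene stay as the last script left them, time stands still between calls to the robot, and variables do not carry over. Pictures are saved under pics/ and viewed, at most 10 in all, crops included, and the job is handed in when it is done.

```bash
ls; mkdir -p pics
cat > h.py <<'E'
import numpy as np, cv2
from station import ctrl, cams, ticket, spotter, status
def px2w(s,u,v,z=None):
    K=np.array([[s['fx'],0,s['cx']],[0,s['fy'],s['cy']],[0,0,1]])
    uv=np.array([[u,v]],float).reshape(-1,1,2) if np.isscalar(u) else np.stack([u,v],-1).astype(float).reshape(-1,1,2)
    n=cv2.undistortPoints(uv,K,np.array(s['distortion'],float)).reshape(-1,2)
    T=np.array(s['cam_to_world'])
    d=np.c_[n[:,0],-n[:,1],-np.ones(len(n))]
    if z is None:
        p=uv.reshape(-1,2).astype(int); r=s['range_z'][p[:,1],p[:,0]]
        P=(d*r[:,None])@T[:3,:3].T+T[:3,3]
        P[r==0]=np.nan
        return P
    D=d@T[:3,:3].T
    return T[:3,3]+D*((z-T[2,3])/D[:,2])[:,None]
E
python3 - <<'E'
from h import *
for n in ['scene','side']:
    s=cams.snapshot(n); cv2.imwrite(f'pics/{n}0.png',s['frame'])
    print(n,np.round(s['cam_to_world'],3).tolist())
    for t in ['lens_barrel','clip','vblock','sample_cup','coverslips','dropper_clear']:
        for r in spotter.spot_in(s,t)[:4]: print(t,np.round(r['position'],3),round(r['score'],2))
print(status.read_time())
E
```

```text
pics
scene [[0.816, 0.392, -0.425, 0.029], [-0.578, 0.531, -0.62, -0.978], [-0.017, 0.751, 0.66, 0.662], [0.0, 0.0, 0.0, 1.0]]
lens_barrel [ 0.373 -0.356  0.049] 0.79
lens_barrel [ 0.245 -0.388  0.019] 0.75
clip [ 0.358 -0.371  0.007] 0.88
vblock [ 0.54 -0.39  0.01] 0.81
sample_cup [ 0.539 -0.582  0.063] 0.6
sample_cup [ 0.54 -0.39  0.01] 0.56
coverslips [ 0.353 -0.498  0.019] 0.89
dropper_clear [ 0.443 -0.539  0.032] 0.57
side [[0.072, 0.439, -0.896, -0.355], [-0.997, 0.035, -0.063, -0.472], [0.004, 0.898, 0.44, 0.426], [0.0, 0.0, 0.0, 1.0]]
lens_barrel [ 0.24  -0.378  0.015] 0.97
lens_barrel [ 0.368 -0.343  0.046] 0.94
clip [ 0.359 -0.341  0.011] 0.66
clip [ 0.342 -0.488  0.015] 0.63
vblock [ 0.52  -0.382  0.006] 0.56
vblock [ 0.369 -0.341  0.045] 0.36
sample_cup [ 0.531 -0.572  0.05 ] 0.78
sample_cup [ 0.522 -0.35   0.034] 0.2
coverslips [ 0.342 -0.486  0.017] 0.7
dropper_clear [ 0.444 -0.528  0.034] 0.61
0.7
```

View pics/scene0.png

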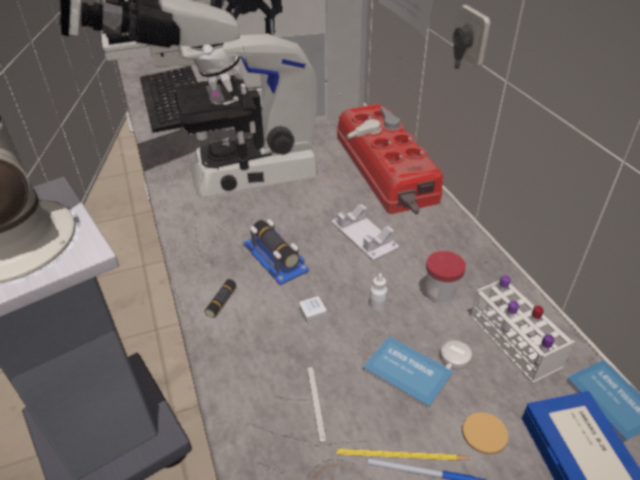

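View pics/side0.png

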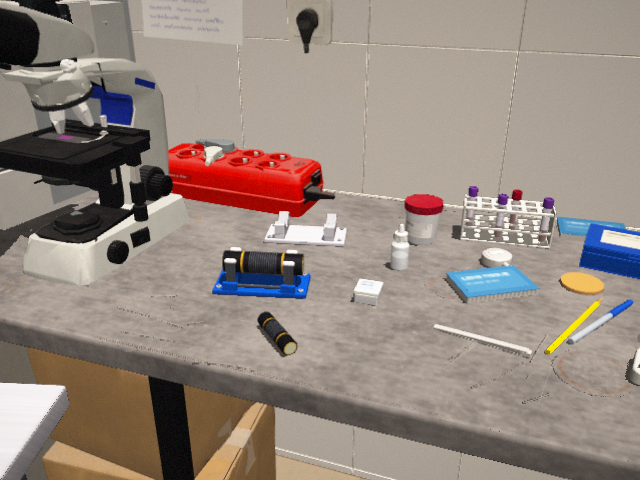

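Candidates for the barrel: the large barrel with brass rings snapped in the blue clip, scene (275,245) / side (263,262); and a smaller loose one on the table, scene (221,297) / side (277,333). By the description I choose the one in the clip. The V-block is the pale fixture at scene (365,230) / side (305,233). The microscope is at the upper left, so I raise the arm, swing over it, and take the close crop from the wrist camera.

Run:
```python
from h import *
R=status.read_ee_rot(); print(np.round(R,2).tolist(), ctrl.hold_point_z)
s=cams.snapshot('side')
print(px2w(s,np.array([30,185,100,60]),np.array([265,205,130,30])).round(3))
ctrl.move_linear([0.45,0,0.5],max_speed=0.3)
q=np.array(status.read_joint_positions()); print(q.round(3))
q[0]=-np.arctan2(.365,.45); ctrl.move_j(q.tolist())
p=status.read_tool_pos(); print(p,status.read_time())
c=np.cos(q[0]);
ctrl.move_linear([0.40,-0.36,0.3],max_speed=0.25)
w=cams.snapshot('wrist'); cv2.imwrite('pics/w1.png',w['frame']); print(np.round(w['cam_to_world'],3).tolist())
for t in ['lens_barrel','clip','vblock']:
    for r in spotter.spot_in(w,t)[:3]: print(t,np.round(r['position'],3),round(r['score'],2))
print(status.read_tool_pos(),status.read_time())
```

```text
[[-0.0, 1.0, -0.0], [1.0, 0.0, 0.0], [0.0, -0.0, -1.0]] 0.0187
[[ 0.374 -0.007  0.02 ]
 [ 0.586 -0.174  0.032]
 [ 0.459 -0.103  0.195]
 [ 0.412 -0.094  0.334]]
[0.    0.167 0.848 2.252 0.    1.571]
[ 0.35003574 -0.28302643  0.49932733] 3.1833
[[0.777, 0.605, 0.174, 0.444], [-0.629, 0.746, 0.216, -0.305], [0.001, -0.277, 0.961, 0.444], [0.0, 0.0, 0.0, 1.0]]
lens_barrel [ 0.381 -0.343  0.053] 0.92
lens_barrel [ 0.26  -0.376  0.019] 0.62
clip [ 0.394 -0.325  0.01 ] 0.68
vblock [ 0.545 -0.382  0.01 ] 0.75
[ 0.40019761 -0.35993722  0.30137554] 4.4083
```

View pics/w1.png

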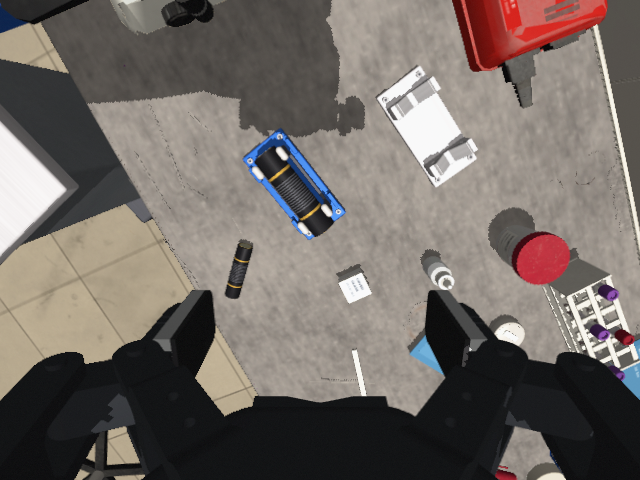

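The wrist view confirms it: the large ribbed barrel with brass rings is in the blue clip at (295,190), and the small decoy is loose at (239,270). The V-block is at (427,127). Next I measure both fixtures, using plate rectangles and the barrel axis.

```bash
cat >> h.py <<'E'
def plate(s,name,near,zlo=0.004,zhi=0.06):
    """foot rectangle: region pixels -> world, min area rect of points around the expected place"""
    best=None
    for r in spotter.regions_of(s,name):
        v,u=np.nonzero(r['region']); P=px2w(s,u,v)
        P=P[np.isfinite(P[:,0])]
        if np.linalg.norm(np.median(P[:,:2],0)-near)<0.06: best=(P,u,v);break
    if best is None: return print(name,'none')
    P,u,v=best
    Q=P[(P[:,2]>zlo)&(P[:,2]<zhi)]
    (c,wh,a)=cv2.minAreaRect((Q[:,:2]*1000).astype(np.float32))
    print(name,'rect mm',np.round(c,1),np.round(wh,1),round(a,1),'z pct',np.percentile(P[:,2],[5,25,50,75,95]).round(3))
    return P,u,v
def axis(P):
    c=P[:,:2].mean(0); d=np.linalg.svd(P[:,:2]-c,full_matrices=False)[2][0]
    t=(P[:,:2]-c)@d; c=c+d*(t.min()+t.max())/2
    print('axis mid',c.round(4),'yaw',np.degrees(np.arctan2(d[1],d[0])).round(2),'len',np.ptp(t).round(4)); return c,d
E
python3 - <<'E'
from h import *
def look(p):
    w=cams.snapshot('wrist')
    plate(w,'vblock',np.array([.53,-.38])); plate(w,'clip',np.array([.38,-.34]))
    P,u,v=plate(w,'lens_barrel',np.array([.38,-.34]),.03,.07); axis(P[(P[:,2]>.045)])
    # blue colour foot
    hsv=cv2.cvtColor(w['frame'],cv2.COLOR_BGR2HSV); m=cv2.inRange(hsv,(100,150,60),(125,255,255))
    m[:100]=0;m[260:]=0;m[:,:200]=0;m[:,380:]=0
    v,u=np.nonzero(m); P=px2w(w,u,v,0.008)
    print('blue',cv2.minAreaRect((P[:,:2]*1000).astype(np.float32)))
look(0); print(status.read_time())
E
```

```text
vblock rect mm [ 543.6 -385.3] [130.7  60.1] 87.9 z pct [0.006 0.007 0.008 0.019 0.033]
clip rect mm [ 378.1 -338.3] [130.   60.3] 88.8 z pct [0.006 0.007 0.008 0.017 0.049]
lens_barrel rect mm [ 378.1 -341.1] [111.   30.1] 88.8 z pct [0.041 0.047 0.049 0.051 0.052]
axis mid [ 0.3788 -0.3411] yaw -91.31 len 0.111
blue ((377.3620300292969, -338.42901611328125), (128.63385009765625, 61.915794372558594), 88.7865982055664)
4.6083
```

```bash
cat >> h.py <<'E'
def RT(deg):
    t=np.radians(deg); c,s=np.cos(t),np.sin(t)
    return np.array([[c,s,0],[s,-c,0],[0,0,-1.]])
def rep(tag=''):
    print(tag,'t',round(status.read_time(),2),'p',np.round(status.read_tool_pos(),4),'F',np.round(status.read_ft_force(),1),'M',np.round(status.read_moment(),2),'g',round(status.read_grip_width(),4),'ff',np.round(status.read_finger_force(),1))
E
python3 - <<'E'
from h import *
R=RT(88.8); x,y=.3783,-.341
ctrl.move_ptp([x,y,.16],R); print(np.round(status.read_joint_positions(),2)); rep('above')
w=cams.snapshot('wrist'); cv2.imwrite('pics/w2.png',w['frame'])
P=plate(w,'lens_barrel',np.array([.38,-.34]),.03,.07)
if P: axis(P[0][P[0][:,2]>.045])
ctrl.set_gripper(.06)
print(ctrl.move_linear([x,y,.06],max_speed=.1)); rep()
print(ctrl.move_linear([x,y,.018],max_speed=.05,max_force=6)); rep('down')
E
```

```text
[-0.73 -0.03 -0.08  1.52  0.    0.86]
above t 5.28 p [ 0.3786 -0.3413  0.1611] F [-0.4  0.1  0.6] M [-0.05 -0.    0.02] g 0.0858 ff 0.0
lens_barrel rect mm [ 377.8 -341.2] [110.6  29.8] 88.8 z pct [0.043 0.047 0.05  0.051 0.052]
axis mid [ 0.3779 -0.3412] yaw -91.22 len 0.1106
False
 t 6.91 p [ 0.3786 -0.3413  0.0607] F [ 0.5  0.1 -0.6] M [-0.03  0.02 -0.01] g 0.0601 ff 0.0
False
down t 7.9 p [ 0.3784 -0.3411  0.0183] F [0.4 0.6 0.3] M [ 0.04  0.03 -0.02] g 0.0603 ff 0.0
```

Run:
```python
from h import *
R=RT(88.8); x,y=.3783,-.341
ctrl.set_gripper(.02); ctrl.hold(.2); rep('closed')
F=np.array(status.read_ft_force())
if abs(F[0])<25:
    ctrl.move_linear([x,y,.032],max_speed=.03); rep('up14')
    ctrl.move_linear([x,y,.13],max_speed=.1); ctrl.hold(.2); rep('lifted')
w=cams.snapshot('wrist'); cv2.imwrite('pics/w3.png',w['frame'])
```

```text
closed t 8.48 p [ 0.3786 -0.3412  0.0185] F [0.1 1.  5.4] M [ 0.23 -0.04  0.  ] g 0.0283 ff 59.1
up14 t 9.1 p [ 0.3785 -0.3409  0.0326] F [-0.2  3.5  1.6] M [ 0.8   0.01 -0.03] g 0.0285 ff 61.1
lifted t 10.43 p [ 0.3781 -0.3408  0.1294] F [-0.7  0.1 -0.4] M [-0.03 -0.    0.09] g 0.0284 ff 61.0
```

View pics/w3.png

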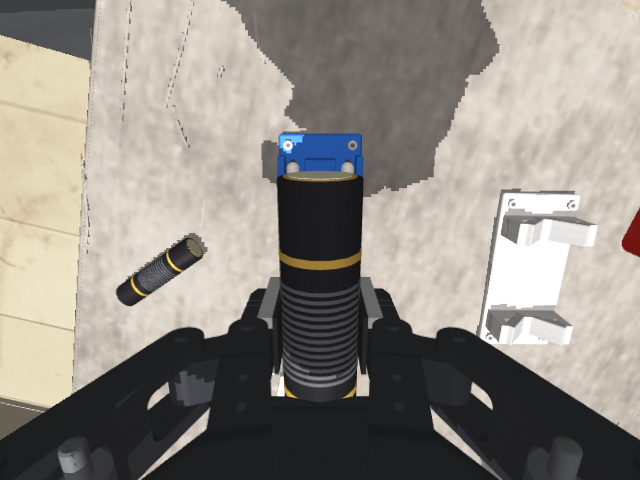

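The barrel came out held in the gripper, and the clip (320,150) is empty. The barrel may have pitched in the pads, so I measure its tilt from depth and re-measure the V-block from here.

Run:
```python
from h import *
R=RT(87.9)
def tilt(w):
    v=np.arange(186,250); P=px2w(w,np.full(len(v),320),v); ok=np.isfinite(P[:,0])&(P[:,2]>.1)
    P=P[ok]; k=np.polyfit(P[:,1],P[:,2],1); print('pitch deg',np.degrees(np.arctan(k[0])).round(2),'z at mid',np.polyval(k,status.read_tool_pos()[1]).round(4),'tcp z',round(status.read_tool_pos()[2],4),'end y',P[:,1].max().round(4))
w=cams.snapshot('wrist'); tilt(w); plate(w,'vblock',np.array([.543,-.385]))
ctrl.move_linear([.45,-.36,.17],rotation=R,max_speed=.15)
w=cams.snapshot('wrist'); tilt(w); r=plate(w,'vblock',np.array([.543,-.385]))
if r:
    P=r[0]; P=P[P[:,2]>.028]
    print('upr',cv2.minAreaRect((P[:,:2]*1000).astype(np.float32)))
rep()
cv2.imwrite('pics/w4.png',w['frame'])
```

```text
pitch deg 0.55 z at mid 0.162 tcp z 0.1297 end y -0.2877
vblock rect mm [ 543.  -385.4] [130.5  60.7] 87.5 z pct [0.006 0.007 0.008 0.021 0.033]
pitch deg 1.47 z at mid 0.2011 tcp z 0.1694 end y -0.3068
vblock rect mm [ 543.5 -385.2] [130.3  61. ] 87.7 z pct [0.006 0.007 0.008 0.02  0.033]
upr ((523.3896484375, -384.46173095703125), (96.67193603515625, 95.47901153564453), 87.39865112304688)
 t 11.39 p [ 0.4492 -0.3597  0.1695] F [ 0.7 -0.2 -1.3] M [-0.02 -0.03 -0.04] g 0.0282 ff 61.0
```

Run:
```python
from h import *
R=RT(87.7); x,y=.5434,-.3853
ctrl.move_linear([x,y,.12],rotation=R,max_speed=.15)
ctrl.move_linear([x,y,.05],max_speed=.08); ctrl.hold(.3); rep('pre')
print(ctrl.move_linear([x,y,.030],max_speed=.04,max_force=5)); rep('30')
print(ctrl.move_linear([x,y,.012],max_speed=.015,max_force=5)); rep('touch'); ctrl.hold(.2); rep('touch')
```

```text
pre t 13.59 p [ 0.5435 -0.3854  0.0503] F [-0.5 -0.1 -0.6] M [-0.03 -0.03 -0.03] g 0.0281 ff 61.0
False
30 t 14.24 p [ 0.5434 -0.3853  0.0299] F [-0.3 -0.8  0.4] M [-0.01 -0.06 -0.  ] g 0.0286 ff 61.0
True
touch t 15.03 p [ 0.5437 -0.3853  0.0186] F [ 0.1 -0.4  4.2] M [ 0.04 -0.11 -0.06] g 0.0283 ff 61.7
touch t 15.22 p [ 0.5437 -0.3853  0.0185] F [ 1.2 -0.4  5.2] M [-0.01 -0.18 -0.05] g 0.0279 ff 61.7
```

Contact came at the same height as the clip seat. Now I press in small steps and balance Fx so the barrel bears on both faces.

```bash
cat >> h.py <<'E'
def avg(n=8):
    F=[];M=[]
    for _ in range(n):
        ctrl.hold(.03); F.append(status.read_ft_force()); M.append(status.read_moment())
    return np.mean(F,0),np.mean(M,0)
E
python3 - <<'E'
from h import *
y=-.3853; x=status.read_tool_pos()[0]; x=.5434; z=.0184
for i in range(14):
    ctrl.move_linear([x,y,z],max_speed=.01)
    F,M=avg(); print(round(x,5),round(z,5),F.round(1),M.round(2))
    if abs(F[0])>40 or F[2]>20: break
    if abs(F[2]-11.5)<.8 and abs(F[0])<1.5: break
    if abs(F[0])>=1.2: x+=np.clip(F[0]*1e-4,-3e-4,3e-4)
    if F[2]<10.7: z-=.0002 if F[2]<9 else .0001
    elif F[2]>12.3: z+=.0001
rep('end')
E
```

```text
0.5434 0.0184 [2.2 0.  3.7] [-0.01 -0.38 -0.01]
0.54362 0.0182 [0.9 0.3 5.8] [ 0.06 -0.2  -0.  ]
0.54362 0.018 [0.5 0.7 7.3] [ 0.11 -0.1   0.01]
0.54362 0.0178 [0.2 1.  8.2] [ 0.16  0.01 -0.  ]
0.54362 0.0176 [-0.1  1.5  9.4] [ 0.26  0.08 -0.  ]
0.54362 0.0175 [-0.7  1.8  9.9] [0.28 0.12 0.  ]
0.54362 0.0174 [-0.5  1.5 10.4] [0.29 0.18 0.01]
0.54362 0.0173 [-1.1  1.5 11.3] [0.34 0.21 0.  ]
end t 19.36 p [ 0.5437 -0.3854  0.0185] F [-2.3  2.  11.4] M [ 0.38  0.25 -0.01] g 0.0283 ff 62.0
```

Run:
```python
from h import *
F,M=avg(20); print(F.round(1),M.round(2)); rep()
w=cams.snapshot('wrist'); s=cams.snapshot('side')
a=w['frame'][100:,100:540]; b=cv2.resize(s['frame'][130:320,200:400],(400,380))
cv2.imwrite('pics/fin.png',np.hstack([cv2.resize(a,(400,380)),b]))
```

```text
[-0.9  1.8 11.1] [0.34 0.23 0.01]
 t 20.02 p [ 0.5437 -0.3854  0.0185] F [-1.2  1.3  9.8] M [ 0.3   0.17 -0.04] g 0.0282 ff 62.0
```

View pics/fin.png

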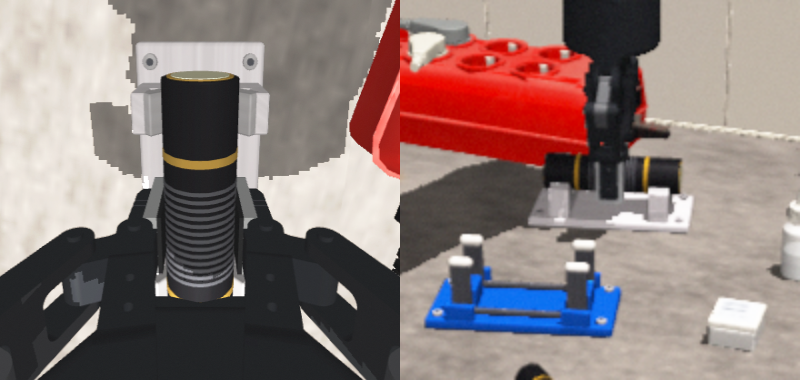

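The barrel lies across both uprights in the V, with the gripper on its ribbed middle. Its +y end is at (200,75) in the left crop and the clip is empty. I check its lengthwise centring numerically, using both visible ends in the side view.

Run:
```python
from h import *
d=np.array([np.cos(np.radians(87.7)),np.sin(np.radians(87.7))]); c=np.array([.5435,-.3853])
for n in ['side','wrist']:
    s=cams.snapshot(n)
    for name in ['lens_barrel','vblock']:
        for r in spotter.regions_of(s,name):
            v,u=np.nonzero(r['region']); P=px2w(s,u,v); P=P[np.isfinite(P[:,0])]
            if np.linalg.norm(np.median(P[:,:2],0)-c)>.08: continue
            t=(P[:,:2]-c)@d; print(n,name,np.percentile(t,[0,1,99,100]).round(4),'z top',np.percentile(P[:,2],[90,98]).round(4), len(t))
            if name=='lens_barrel' :
                for lo,hi in [(-.05,-.03),(.02,.05)]:
                    k=(t>lo)&(t<hi)
                    if k.sum()>20: print('  ztop',lo,np.percentile(P[k,2],95).round(4))
```

```text
side lens_barrel [-0.0562 -0.0559  0.0538  0.0548] z top [0.0509 0.052 ] 875
  ztop -0.05 0.0515
  ztop 0.02 0.0516
side lens_barrel [-0.065  -0.0637  0.0619  0.0642] z top [0.0263 0.0332] 1455
  ztop -0.05 0.0331
  ztop 0.02 0.033
side vblock [-0.065  -0.0627  0.0634  0.0678] z top [0.0266 0.0332] 1450
wrist lens_barrel [-0.0415 -0.0371  0.0645  0.0649] z top [0.0335 0.035 ] 11145
  ztop -0.05 0.0351
  ztop 0.02 0.0349
wrist vblock [-0.041  -0.0373  0.0648  0.0651] z top [0.0335 0.035 ] 11200
```

Run:
```python
from h import *
F,M=avg(10); print(F.round(1)); print(ticket.sign_off()); print(status.read_time())
```

```text
[-1.2  1.8 10.9]
the job is handed in; nothing more can be done
None
the job is handed in; nothing more can be done
```

The lens barrel is out of the clip and lying level in the V-block, centred lengthwise to about 1 mm; the gripper still holds it pressed down with about 12 N, and the job was handed in at about 20 s.

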